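Hold a spring clip open over the next recipe card

TASK

Turn the revolving recipe stand on by exactly one click, clockwise seen from above, so that the next card clicks home in line with the pointed nose at the front of the stand's foot. Then take the big spring clip off the rim of the pod box by its two tails, squeeze it wide open and bring it down over the top edge of that front card, about the middle of the edge, with one jaw on each side of the card, reaching well past the edge and touching neither the card nor its neighbours. Finish while still holding it there, squeezed wide open and still, so that I can slip a note in beside the card; do not drop the clip, and leave the egg timer, the salt shaker and the pepper mill where they stand.

Things in the scene. Friction and masses are not known exactly. Their poses are not given: they have to be found in the camera images.
- stand: Fixed foot of the revolving recipe stand, a dark steel disc 184 mm across on the wooden cover board (board top z = 0.018). Origin on the turning axis at the underside. On it turn a plate 188 mm across and six like upright radial cards, 60 degrees apart: 4 mm thick, 16 to 96 mm from the axis, 40 to 105 mm above the origin, with a wing knob above them on the axis.
- stand_nose (a point): Tip of the dark pointed nose low on the front of the stand's foot, 117 mm from the turning axis (along the foot's own -x) and 17 mm above the foot's underside: the front mark. The sprung roller that makes the clicks is behind it.
- stand_rotor (a joint): Turn of the rotor, rad, growing clockwise seen from above; within 0.01 of 0 at the start, with a card at the nose. It turns either way with clicks every 1.047 (60 degrees) and snaps into the nearest one when let go; less than 0.25 N m takes it over a click.
- stand_knob (a point): Middle of the wing knob on the rotor's axis, 143 mm above the foot's underside, 38 mm above the card tops. A wooden bar 46 mm long, 14 mm thick, 14 mm up and 14 mm down from here, that turns with the rotor. Axes: x along the bar, y across its thickness, z up. It is parallel to the wanted card, which lies toward -x.
- card_top (a point): Point on the top edge of the wanted card (the one that one clockwise click brings to the front), mid thickness, 62 mm from the stand's axis and 34 mm from the card's outer end; turns with the rotor. x along the card's edge toward the axis, y across the card, z up.
- pod_box: Fixed open wooden box holding coffee pods 50 mm high: 110 mm (x) by 170 mm (y) by 80 mm high, walls 5 mm. Origin at the middle of its underside, on the board. The clip sits on the rim of its front (-x) wall, anywhere within 45 mm of the wall's middle.
- clip: Large grey spring clip of clothes-peg kind, 40 mm wide, about 45 g: its half A (+y side) with the pivot. Origin on the pivot, x along the pivot, tails +z, jaws -z. It starts clamped upright on the box's front rim, pivot 6 mm above the rim, y pointing out from the wall. An edge can enter the jaws to 6 mm below the pivot. Each half swings 0.31 rad about x when squeezed to the stop.
- clip_lever (a joint): Opening of the clip, rad: 0 shut, about 0.11 on the 5 mm rim, 0.62 at the stop, where the jaw tips gape 27 mm. The spring always shuts it: on each tail, 40 mm above the pivot, it takes about 4 N to begin and 7 N to hold it at the stop; lower down takes more.
- clip_tail_a (a point): Upper end of the tail of half A, on its outer face, 45 mm above the pivot. The tails are flat plates 36 mm wide, flaring upward: at the start about 45 mm over their ends, 30 mm over them 20 mm above the pivot. Squeezed to the stop they are parallel, 19 mm over their outsides, 5 to 50 mm above the pivot.
- jaw_a (a point): Inner face at the tip of the jaw of half A, 45 mm below the pivot, middle of the jaw's 40 mm width; the jaw is 3 mm thick, with a flat pad in its lowest 14 mm.
- jaw_b (a point): Inner face at the tip of the jaw of half B (the -y half), 45 mm below the pivot; otherwise like jaw_a.
- timer: Egg timer, 62 mm across, 47 mm high, on the board between stand and box; origin at the middle of its underside. A bystander.
- salt: Salt shaker with a metal cap, 44 mm across, 90 mm high, on the board behind the timer; origin at the middle of its underside. A bystander.
- pepper: Wooden pepper mill, 58 mm across, 170 mm high, on the board behind the timer; origin at the middle of its underside. A bystander.

How it is judged (in metres and radians):
On the way, in this order (a step that is already met when the one before it is completed fails the run):
1. the stand has been turned one click clockwise and has clicked home, the clip not yet squeezed (value of joint stand_rotor between 0.987 and 1.107 rad and velocity of joint stand_rotor between -0.1 and 0.1 rad/s and value of joint clip_lever below 0.25 rad), for 0.2 s.
2. the clip is squeezed wide open in the fingers and clear of the box (value of joint clip_lever above 0.42 rad and contact force between the fingers and clip above 1 N and contact force between clip and pod_box below 0.05 N and z of clip in the frame of pod_box above 0.13 m), for 0.2 s.
At the end, for the whole second after the job is handed in: Stand one click (1.047 +-0.06 rad) on; clip held still by the fingers, open over 0.42 rad, astride the front card: jaw tips one each side, 4 mm or more off its middle plane and 8 mm or more below its top, pivot above it, within 25 mm of card_top and 0.35 rad of the edge; touching no stand or box (value of joint stand_rotor between 0.987 and 1.107 rad and value of joint clip_lever above 0.42 rad and ((y of jaw_a in the frame of card_top above 0.004 m and y of jaw_b in the frame of card_top below -0.004 m) or (y of jaw_b in the frame of card_top above 0.004 m and y of jaw_a in the frame of card_top below -0.004 m)) and z of each of jaw_a, jaw_b in the frame of card_top below -0.008 m and z of clip in the frame of card_top above 0 m and x of clip in the frame of card_top between -0.025 and 0.025 m and angle between the x axis of clip and the x axis of card_top, either way round below 0.35 rad and contact force between the fingers and clip above 1 N and contact force between clip and stand below 0.1 N and contact force between clip and pod_box below 0.1 N and linear speed of clip below 0.02 m/s); the arm keeps its last pose, push and grip.
It fails at once if the clip is dropped (height (world z) of clip below 0.07 m).
It fails at once if the egg timer, salt shaker or pepper mill is knocked away (distance of any of timer, salt, pepper from where it was at the start of the episode above 0.03 m).
It also fails if it takes over 54 s, if anything falls off the work surface, if the arm or the gripper's body presses on something with over 40 N, if the wrist force passes 120 N, or if a joint passes its speed limit or range.

ROBOT

A 7-joint arm with a two-finger parallel gripper is mounted at the origin on a cart in front of the work surface, level with it; the furniture and walls round the work are solid. World frame = base frame: x ahead of the robot, y to its left, z up, the work surface at z = 0. Lengths are in m, angles in degrees, forces in N, time in s.
With the tool pointing down it reaches from about 0.425 to 0.875 m from the base axis. Payload 4.7 kg.
Tool frame: the origin (TCP) lies on the mounting face of the last link; the fingertips stand 182 mm ahead of it and the grasp point (between the pads) lies 164 mm ahead of it; z points along the fingers, y is the line along which they close (so a half turn about z gives the same grasp; the last joint's range is limited). The gripper opens to 87 mm and grips with 3 to 60 N. Pads are 19 mm wide; open, the fingers measure 117 mm over their backs; the gripper's body (75 mm by 190 mm) begins 51 mm behind the grasp point.
Start: joints at [-73.046, 18.392, -4.016, 83.108, 1.295, 78.541, -3.26], TCP at [0.181, 0.624, 0.405] pointing down, gripper open.
Joint ranges: [-163.93, 163.93], [-17.29, 119.83], [-79.2, 71.16], [3.27, 140.29], [-89.18, 269.18], [5.43, 117.66], [-154.24, 154.24]. Speed limits (degrees/s): [147.25, 147.25, 180, 180, 180, 180, 180].

INTERFACE

Orientations are given as [roll, pitch, yaw] about the fixed x, y, z axes, in that order (R = Rz(yaw) Ry(pitch) Rx(roll)).
In Python, from cell import env gives the robot as it stands.
- The arm moves only by the tool servo_tool, never from a script. Its argument "plan" is a list of rows, each an object with "xyz": the shift along the tool's x, y, z in cm, a list of three; "twist": the turn, a rotation vector about the tool's x, y, z in degrees, a list of three; "jaw": the closure, from 0 (fully open) to 1 (shut). In form: [{"xyz": [x, y, z], "twist": [wx, wy, wz], "jaw": jaw}, ...]. A call has 1 to 10 rows; each row is the pose to reach, as a shift and turn from the pose commanded when the call began, along the tool's axes at that moment; what a row does not reach only later rows make up. A row lasts 1/12 s, in which the tool goes at most 41.7 mm and 7.16 degrees, less where a joint would pass 70% of its speed; a pose out of reach is approached as far as the arm can. A call with a gripper value outside its range is refused whole. The fingers move at their own pace and stop on an object; "newtons" is the grip in N (left out, the last holds). Time passes only in rows, so rows that repeat a pose let the fingers close. It gives the time, the measured TCP pose, the force, the opening and the grip force at its end, in the units of the state.
- env.get_obs(): the state, without advancing time (a new reading comes with each control period).
- env.read_camera(name): name is "side" or "top" or "wrist"; returns a dict with "img" (480x640x3 uint8, red, green, blue), "camera_matrix" (3x3 intrinsics, pixels), "k1" (the pictures are not rectified: a ray, as slopes to the right and down, at radius r is drawn at 1 + k1 r^2 times it, then the intrinsics apply), "R" (3x3) and "t" (3): a world point X has camera coordinates R X + t. Camera axes: x right, y down, z forward; pixel columns grow to the right and rows downward; lengths in m; the calibration is good to about 2 mm. A picture is of the moment at which its call begins. There is no depth.
- env.sign_off(): hands the job in; it is judged then, once.
The state is a dict: "time_s": time; "qpos": joint angles; "joint_velocities": joint speeds; "effort": joint torques, N m; "tool_pos": TCP position; "tool_rot": TCP orientation; "force": force on the tool from outside, world axes, zero at the start; "wrist_torque": the same for the moment, N m; "grip_width": finger opening in m; "grasp_force": force on a finger pad.
Only numpy, scipy, OpenCV 4.12 (cv2) and the standard library are available. Lean on these libraries where they do the work, as an engineer would, in place of code of your own. Each camera call takes 0.05 s, during which the arm holds its last target. There are 200 camera calls.

## Working session

There is one attempt and no reset: what is moved stays moved. The work goes in short steps, Python scripts to look and compute and a tool call to move; the robot and the scene stay as the last step left them, time stands still between calls to the robot, and variables do not carry over. Pictures are saved under pics/ and viewed, at most 13 in all, crops included, and the job is handed in when it is done.

Besides the shell and the picture viewer there is one more tool, called by a JSON object that holds its "fn" and its "kwargs", one argument or row to a line. servo_tool: Moves the arm, as the interface text tells. Its arguments: {"type":"object","properties":{"plan":{"type":"array","items":{"type":"object","properties":{"xyz":{"type":"array","items":{"type":"number"}},"twist":{"type":"array","items":{"type":"number"}},"jaw":{"type":"number"}}}},"newtons":{"type":"number"}},"required":["plan"]}

```bash
mkdir -p pics; ls
cat > h.py <<'E'
import numpy as np, cv2
from scipy.spatial.transform import Rotation as Ro
from cell import env
def snap(n,f):
    c=env.read_camera(n); cv2.imwrite(f'pics/{f}.png',c['img'][:,:,::-1])
    np.savez(f'pics/{f}.npz',K=c['camera_matrix'],k1=c['k1'],R=c['R'],t=c['t']); return c
def cam(f): return np.load(f'pics/{f}.npz')
def ray(f,uv):
    c=cam(f);K=c['K'];p=np.array([(uv[0]-K[0,2])/K[0,0],(uv[1]-K[1,2])/K[1,1]]);q=p.copy()
    for _ in range(30): q=p/(1+c['k1']*(q@q))
    R=c['R'];d=R.T@np.array([q[0],q[1],1]);return -R.T@c['t'],d/np.linalg.norm(d)
def tri(*obs):
    A=0;b=0;L=[]
    for f,uv in obs:
        o,d=ray(f,uv);P=np.eye(3)-np.outer(d,d);A=A+P;b=b+P@o;L.append((o,P))
    X=np.linalg.solve(A,b);return X,[round(1e3*np.linalg.norm(P@(X-o)),1) for o,P in L]
def atz(f,uv,z):
    o,d=ray(f,uv);return o+d*(z-o[2])/d[2]
def proj(f,X):
    c=cam(f);x=c['R']@np.array(X)+c['t'];q=x[:2]/x[2];q=q*(1+c['k1']*(q@q));return q*[c['K'][0,0],c['K'][1,1]]+c['K'][:2,2]
E
python3 - <<'E'
from h import *
s=snap('side','s0');t=snap('top','t0');w=snap('wrist','w0')
cv2.imwrite('pics/all0.png',cv2.resize(np.vstack([np.hstack([cv2.imread('pics/s0.png'),cv2.imread('pics/t0.png')])]),(800,300)))
for f in('s0','t0','w0'):c=cam(f);print(f,-c['R'].T@c['t'],c['R'][2],c['K'][0,0],c['k1'])
print(env.get_obs())
E
```

```text
pics
s0 [0.28916561 0.59186768 0.70589883] [ 0.23645708 -0.71092425 -0.66232526] 470.76126953894664 -0.04675852755895058
t0 [ 0.39338477 -0.01472165  1.1276154 ] [ 0.07787864  0.00125567 -0.99696206] 597.3469067469863 -0.009804496710649152
w0 [0.10055967 0.64797898 0.38287016] [ 0.2877192  -0.08469652 -0.95396235] 428.39698874766094 -0.05291910522773573
{'time_s': 0.15, 'qpos': array([-73.04671797,  18.429366  ,  -4.01492813,  83.1598048 ,
         1.29444177,  78.54124907,  -3.26048153]), 'joint_velocities': array([-0.05981563, -0.20761175,  0.12627563, -0.19409314, -0.07154584,
       -0.00769633, -0.00259788]), 'effort': array([ 3.95031675e-04, -4.91798937e+01, -4.04164335e-01, -3.12877893e+01,
       -6.38252450e-02,  4.04892687e-02,  1.08382892e-04]), 'tool_pos': array([0.18073987, 0.62420203, 0.40390337]), 'tool_rot': array([-1.79914765e+02,  4.78184383e-03,  1.63854971e+02]), 'force': array([1.05900898, 0.49440032, 0.43988053]), 'wrist_torque': array([0.04855578, 0.03705984, 0.07685755]), 'grasp_force': 0.0, 'grip_width': 0.08696768980876378}
```

View pics/s0.png

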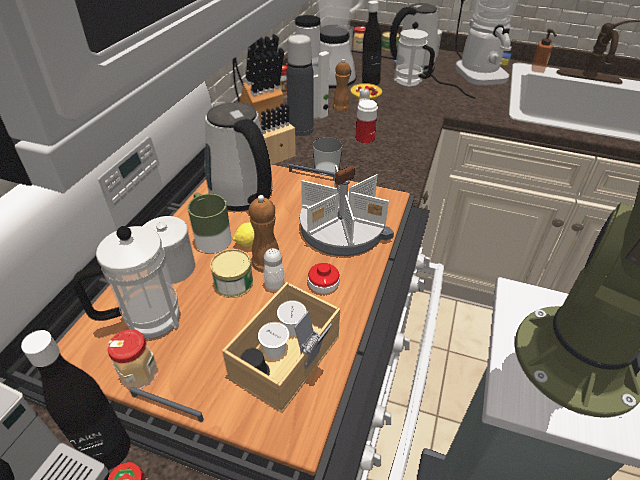

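View pics/t0.png

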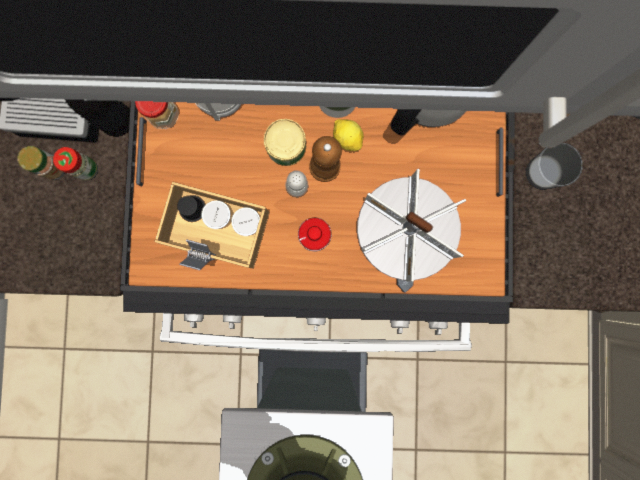

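Run:
```python
from h import *
s=cv2.imread('pics/s0.png');t=cv2.imread('pics/t0.png')
def crop(i,x,y,w,h): return cv2.resize(i[y:y+h,x:x+w],(400,300),interpolation=cv2.INTER_CUBIC)
cv2.imwrite('pics/c0.png',np.vstack([np.hstack([crop(s,290,160,133,100),crop(s,220,285,133,100)]),np.hstack([crop(t,347,178,160,120),crop(t,147,178,133,100)])]))
```

```text
(no output)
```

View pics/c0.png

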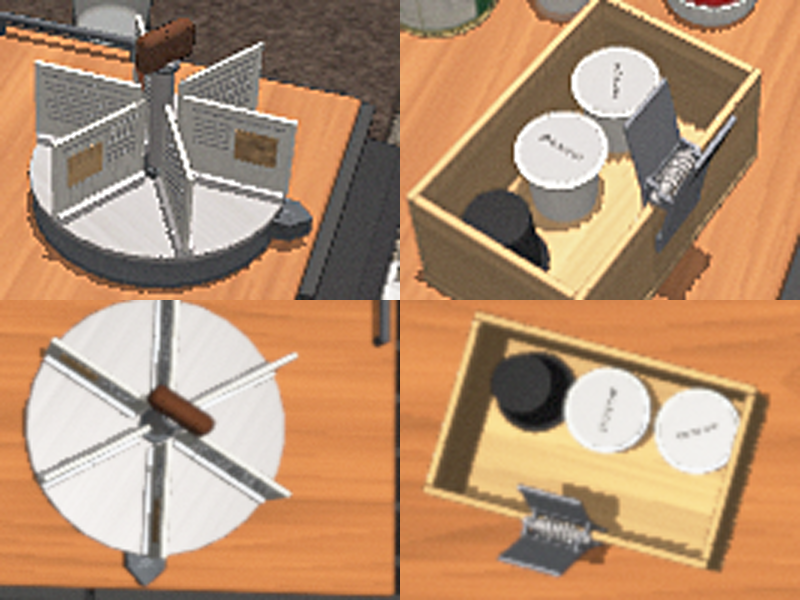

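Run:
```python
from h import *
S1=lambda x,y:('s0',(290+x/3.0075,160+y/3.0))
S2=lambda x,y:('s0',(220+(x-400)/3.0075,285+y/3.0))
T1=lambda x,y:('t0',(347+x/2.5,178+(y-300)/2.5))
T2=lambda x,y:('t0',(147+(x-400)/3.0075,178+(y-300)/3.0))
for n,a,b in [('knob',S1(167,44),T1(182,411)),('nose',S1(312,220),T1(146,584)),
 ('card L-front out top',S1(38,64),T1(45,345)),
 ('cardfront outer',S1(160,103),T1(155,557)),
 ('pivot',S2(678,165),T2(558,530)),
 ('tailB r',S2(664,80),T2(582,502)),('tailB l',S2(628,122),T2(518,487)),
 ('tailA r',S2(735,118),T2(560,575)),
 ('box bl',S2(598,0),T2(756,388)),('box br',S2(762,70),T2(708,568)),('box fl',S2(410,195),T2(472,312)),('box ff',S2(578,298),T2(426,490))]:
  X,r=tri(a,b);print(n,X.round(4),r)
print('plate ctr',atz(*T1(155.5,427),.053))
for n,p in[('bl',(756,388)),('br',(708,568)),('fl',(472,312)),('ff',(426,490))]:print(n,atz(*T2(*p),.098))
```

```text
knob [ 0.4913 -0.1748  0.1613] [np.float64(0.8), np.float64(0.8)]
nose [ 0.3767 -0.1709  0.0397] [np.float64(0.9), np.float64(0.9)]
card L-front out top [ 0.5369 -0.0794  0.1957] [np.float64(9.6), np.float64(9.6)]
cardfront outer [ 0.4398 -0.1485  0.1429] [np.float64(44.8), np.float64(44.8)]
pivot [0.4309 0.1913 0.1101] [np.float64(0.2), np.float64(0.2)]
tailB r [0.4453 0.1712 0.1484] [np.float64(0.3), np.float64(0.3)]
tailB l [0.4517 0.2052 0.1537] [np.float64(0.1), np.float64(0.1)]
tailA r [0.4049 0.1814 0.1479] [np.float64(0.2), np.float64(0.2)]
box bl [0.5181 0.0842 0.0898] [np.float64(0.5), np.float64(0.5)]
box br [0.412  0.1071 0.096 ] [np.float64(0.0), np.float64(0.0)]
box fl [0.5546 0.248  0.1016] [np.float64(0.9), np.float64(0.9)]
box ff [0.4525 0.2708 0.098 ] [np.float64(0.6), np.float64(0.6)]
plate ctr [ 0.49085733 -0.17355741  0.053     ]
bl [0.51664168 0.08325131 0.098     ]
br [0.41193188 0.10685396 0.098     ]
fl [0.55608658 0.24930593 0.098     ]
ff [0.45186665 0.27061006 0.098     ]
```

```bash
cat >> h.py <<'E'
def go(g,yaw,roll=180,pitch=0):
    "grasp point g, yaw deg -> shift cm, twist deg in the tool frame"
    o=env.get_obs();R=Ro.from_euler('xyz',o['tool_rot'],degrees=True);T=Ro.from_euler('xyz',[roll,pitch,yaw],degrees=True)
    t=np.array(g)-T.as_matrix()[:,2]*.164
    print('xyz',(R.inv().apply(t-o['tool_pos'])*100).round(2),'tw',(R.inv()*T).as_rotvec(degrees=True).round(1))
def st():
    o=env.get_obs();R=Ro.from_euler('xyz',o['tool_rot'],degrees=True)
    print('t',o['time_s'],'g',(o['tool_pos']+R.as_matrix()[:,2]*.164).round(4),'rot',o['tool_rot'].round(2),'F',o['force'].round(1),'w',round(o['grip_width'],4),'gf',o['grasp_force'],'q',o['qpos'].round(0))
E
python3 -c "
from h import *
go((.40,.22,.25),90)"
```

```text
xyz [-32.3  -32.73  -0.96] tw [-0.1  0.1 73.9]
```

{"fn": "servo_tool", "kwargs": {
  "plan": [
    {"xyz": [-32.3, -32.7, -1], "twist": [0, 0, 74], "jaw": 0},
    {"xyz": [-32.3, -32.7, -1], "twist": [0, 0, 74], "jaw": 0},
    {"xyz": [-32.3, -32.7, -1], "twist": [0, 0, 74], "jaw": 0},
    {"xyz": [-32.3, -32.7, -1], "twist": [0, 0, 74], "jaw": 0},
    {"xyz": [-32.3, -32.7, -1], "twist": [0, 0, 74], "jaw": 0},
    {"xyz": [-32.3, -32.7, -1], "twist": [0, 0, 74], "jaw": 0},
    {"xyz": [-32.3, -32.7, -1], "twist": [0, 0, 74], "jaw": 0},
    {"xyz": [-32.3, -32.7, -1], "twist": [0, 0, 74], "jaw": 0},
    {"xyz": [-32.3, -32.7, -1], "twist": [0, 0, 74], "jaw": 0},
    {"xyz": [-32.3, -32.7, -1], "twist": [0, 0, 74], "jaw": 0}
  ]
}}

```text
time_s: 0.98
tool_pos: [0.38, 0.2562, 0.4138]
tool_rot: [180.0, -0.0, 91.9]
force: [0.5, 0.9, -0.1]
grip_width: 0.087
grasp_force: 0.0
```

```bash
python3 -c "
from h import *
st();go((.40,.20,.25),77);c=snap('wrist','w1')
for X in [(.432,.191,.104),(.432,.191,.15),(.491,-.174,.161)]:print(proj('w1',X))"
```

```text
t 0.9833 g [0.38   0.2563 0.2498] rot [ 1.800e+02 -3.000e-02  9.189e+01] F [ 0.5  0.9 -0.1] w 0.087 gf 0.0 q [-54.  -6.  15. 109.   2.  77. -37.]
xyz [-5.68  1.82 -0.02] tw [-0.  -0.  14.9]
[376.88680619 317.09866479]
[387.28689302 350.17874013]
[412.58788917 689.64699093]
```

```bash
python3 -c "
from h import *
go((.485,-.15,.24),58.5)"
```

```text
xyz [-39.96   9.41   1.19] tw [ 0.2  0.2 32.4]
```

{"fn": "servo_tool", "kwargs": {
  "plan": [
    {"xyz": [-40, 9.4, 1.2], "twist": [0, 0, 32.5], "jaw": 0},
    {"xyz": [-40, 9.4, 1.2], "twist": [0, 0, 32.5], "jaw": 0},
    {"xyz": [-40, 9.4, 1.2], "twist": [0, 0, 32.5], "jaw": 0},
    {"xyz": [-40, 9.4, 1.2], "twist": [0, 0, 32.5], "jaw": 0},
    {"xyz": [-40, 9.4, 1.2], "twist": [0, 0, 32.5], "jaw": 0},
    {"xyz": [-40, 9.4, 1.2], "twist": [0, 0, 32.5], "jaw": 0},
    {"xyz": [-40, 9.4, 1.2], "twist": [0, 0, 32.5], "jaw": 0},
    {"xyz": [-40, 9.4, 1.2], "twist": [0, 0, 32.5], "jaw": 0},
    {"xyz": [-40, 9.4, 1.2], "twist": [0, 0, 32.5], "jaw": 0},
    {"xyz": [-40, 9.4, 1.2], "twist": [0, 0, 32.5], "jaw": 0}
  ]
}}

```text
time_s: 1.87
tool_pos: [0.489, -0.1405, 0.4021]
tool_rot: [179.9, -0.0, 59.7]
force: [1.2, 1.4, -0.4]
grip_width: 0.087
grasp_force: 0.0
```

{"fn": "servo_tool", "kwargs": {
  "plan": [
    {"xyz": [0, 0, 0], "twist": [0, 0, 0], "jaw": 0},
    {"xyz": [0, 0, 0], "twist": [0, 0, 0], "jaw": 0}
  ]
}}

```text
time_s: 2.03
tool_pos: [0.4889, -0.1397, 0.4016]
tool_rot: [-180.0, 0.1, 59.5]
force: [-0.1, 1.0, 0.0]
grip_width: 0.0869
grasp_force: 0.0
```

```bash
python3 -c "
from h import *
st();c=snap('wrist','w2')
print(proj('w2',(.491,-.174,.161)),proj('w2',(.377,-.171,.035)))
a=cv2.imread('pics/w1.png')[240:440,280:480];b=cv2.imread('pics/w2.png')
cv2.imwrite('pics/c2.png',np.hstack([cv2.resize(a,(400,400)),cv2.resize(b,(400,300)).copy() if 0 else cv2.copyMakeBorder(cv2.resize(b,(400,300)),0,100,0,0,cv2.BORDER_CONSTANT)]))"
```

```text
t 2.0333 g [ 0.4888 -0.1399  0.2376] rot [-1.7998e+02  7.0000e-02  5.9470e+01] F [-0.1  1.   0. ] w 0.0869 gf 0.0 q [-31.   0.  44. 105.  -0.  75. -17.]
[345.22347582 312.27750179] [220.56267535 302.98956036]
```

View pics/c2.png

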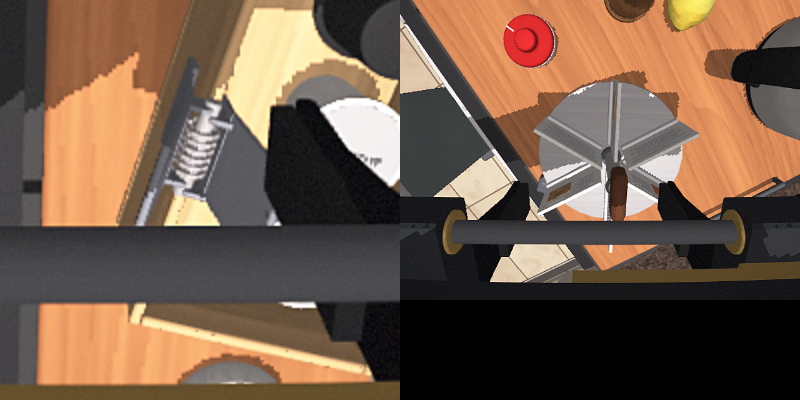

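```bash
python3 -c "
from h import *
X,r=tri(('s0',(345.5,174.6)),('t0',(419.8,222.4)),('w2',(349,309)));print(X,r)
print(tri(('t0',(419.8,222.4)),('w2',(349,309))))
go((.491,-.1735,.155),58.5)"
```

```text
[ 0.49215974 -0.17478375  0.16021342] [np.float64(1.7), np.float64(0.1), np.float64(1.8)]
(array([ 0.49276441, -0.17569886,  0.15562012]), [np.float64(0.2), np.float64(0.2)])
xyz [-2.99  1.99  8.24] tw [-0.1  0.   1.2]
```

{"fn": "servo_tool", "kwargs": {
  "plan": [
    {"xyz": [-3, 2.1, 2], "twist": [0, 0, 1], "jaw": 0},
    {"xyz": [-3, 2.1, 5], "twist": [0, 0, 1], "jaw": 0},
    {"xyz": [-3, 2.1, 8.2], "twist": [0, 0, 1], "jaw": 0},
    {"xyz": [-3, 2.1, 8.2], "twist": [0, 0, 1], "jaw": 0},
    {"xyz": [-3, 2.1, 8.2], "twist": [0, 0, 1], "jaw": 0.5},
    {"xyz": [-3, 2.1, 8.2], "twist": [0, 0, 1], "jaw": 1},
    {"xyz": [-3, 2.1, 8.2], "twist": [0, 0, 1], "jaw": 1},
    {"xyz": [-3, 2.1, 8.2], "twist": [0, 0, 1], "jaw": 1},
    {"xyz": [-3, 2.1, 8.2], "twist": [0, 0, 1], "jaw": 1},
    {"xyz": [-3, 2.1, 8.2], "twist": [0, 0, 1], "jaw": 1}
  ],
  "newtons": 25
}}

```text
time_s: 2.92
tool_pos: [0.4924, -0.1742, 0.3207]
tool_rot: [179.9, -0.1, 58.8]
force: [0.2, -0.2, -0.6]
grip_width: 0.055
grasp_force: 0.0
```

{"fn": "servo_tool", "kwargs": {
  "plan": [
    {"xyz": [0, 0, 0], "twist": [0, 0, 0], "jaw": 1},
    {"xyz": [0, 0, 0], "twist": [0, 0, 0], "jaw": 1},
    {"xyz": [0, 0, 0], "twist": [0, 0, 0], "jaw": 1},
    {"xyz": [0, 0, 0], "twist": [0, 0, 0], "jaw": 1}
  ]
}}

```text
time_s: 3.25
tool_pos: [0.4921, -0.1742, 0.3198]
tool_rot: [-180.0, -0.0, 58.7]
force: [-0.0, -0.2, 0.6]
grip_width: 0.028
grasp_force: 0.0
```

```bash
python3 -c "
from h import *
st()"
```

```text
t 3.25 g [ 0.4921 -0.1742  0.1558] rot [-180.     -0.     58.73] F [-0.  -0.2  0.6] w 0.028 gf 0.0 q [-27.   8.  47. 109.  -6.  66.  -9.]
```

{"fn": "servo_tool", "kwargs": {
  "plan": [
    {"xyz": [0, 0, 0], "twist": [0, 0, 0], "jaw": 1},
    {"xyz": [0, 0, 0], "twist": [0, 0, 0], "jaw": 1},
    {"xyz": [0, 0, 0], "twist": [0, 0, 0], "jaw": 1},
    {"xyz": [0, 0, 0], "twist": [0, 0, 0], "jaw": 1},
    {"xyz": [0, 0, 0], "twist": [0, 0, 0], "jaw": 1}
  ]
}}

```text
time_s: 3.67
tool_pos: [0.4929, -0.1747, 0.3199]
tool_rot: [179.8, 0.0, 58.7]
force: [4.6, -2.3, -4.6]
grip_width: 0.0201
grasp_force: 25.0
```

```bash
python3 -c "
from h import *
st();snap('wrist','w3');snap('top','t3')
a=cv2.imread('pics/w3.png')[200:440,200:520];b=cv2.imread('pics/t3.png')[150:300,320:520]
cv2.imwrite('pics/c3.png',np.hstack([cv2.resize(a,(400,300)),cv2.resize(b,(400,300))]))"
```

```text
t 3.6667 g [ 0.4934 -0.175   0.1559] rot [179.8    0.    58.72] F [ 4.6 -2.3 -4.6] w 0.0201 gf 24.999255537986755 q [-27.   8.  47. 109.  -6.  66.  -9.]
```

View pics/c3.png

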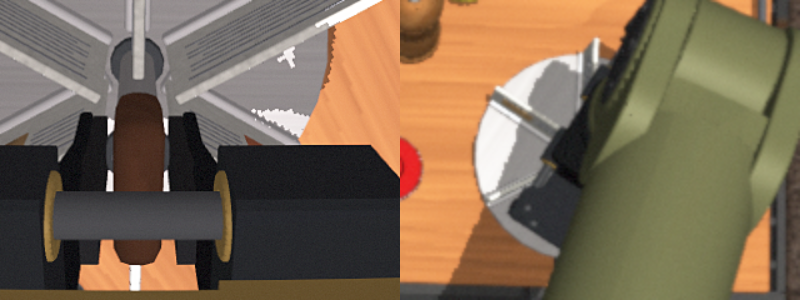

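{"fn": "servo_tool", "kwargs": {
  "plan": [
    {"xyz": [0, 0, 0], "twist": [0, 0, 0], "jaw": 0.6},
    {"xyz": [0, 0, 0], "twist": [0, 0, 0], "jaw": 0.6},
    {"xyz": [0, 0, -1.2], "twist": [0, 0, 0], "jaw": 0.6},
    {"xyz": [0, 0, -1.2], "twist": [0, 0, 0], "jaw": 1},
    {"xyz": [0, 0, -1.2], "twist": [0, 0, 0], "jaw": 1},
    {"xyz": [0, 0, -1.2], "twist": [0, 0, 0], "jaw": 1},
    {"xyz": [0, 0, -1.2], "twist": [0, 0, 0], "jaw": 1},
    {"xyz": [0, 0, -1.2], "twist": [0, 0, 0], "jaw": 1},
    {"xyz": [0, 0, -1.2], "twist": [0, 0, 0], "jaw": 1},
    {"xyz": [0, 0, -1.2], "twist": [0, 0, 0], "jaw": 1}
  ],
  "newtons": 30
}}

```text
time_s: 4.6
tool_pos: [0.4929, -0.1747, 0.3321]
tool_rot: [179.8, -0.0, 58.7]
force: [4.1, -2.7, -1.9]
grip_width: 0.0137
grasp_force: 34.9
```

{"fn": "servo_tool", "kwargs": {
  "plan": [
    {"xyz": [0, 0, 0], "twist": [0, 0, 0], "jaw": 1},
    {"xyz": [0, 0, 0], "twist": [0, 0, 0], "jaw": 1}
  ]
}}

```text
time_s: 4.77
tool_pos: [0.4929, -0.1747, 0.3321]
tool_rot: [179.8, -0.0, 58.7]
force: [4.1, -3.3, -0.8]
grip_width: 0.014
grasp_force: 34.9
```

{"fn": "servo_tool", "kwargs": {
  "plan": [
    {"xyz": [0, 0, 0], "twist": [0, 0, 6], "jaw": 1},
    {"xyz": [0, 0, 0], "twist": [0, 0, 12], "jaw": 1},
    {"xyz": [0, 0, 0], "twist": [0, 0, 18], "jaw": 1},
    {"xyz": [0, 0, 0], "twist": [0, 0, 24], "jaw": 1},
    {"xyz": [0, 0, 0], "twist": [0, 0, 30], "jaw": 1},
    {"xyz": [0, 0, 0], "twist": [0, 0, 36], "jaw": 1},
    {"xyz": [0, 0, 0], "twist": [0, 0, 42], "jaw": 1},
    {"xyz": [0, 0, 0], "twist": [0, 0, 48], "jaw": 1},
    {"xyz": [0, 0, 0], "twist": [0, 0, 54], "jaw": 1},
    {"xyz": [0, 0, 0], "twist": [0, 0, 60], "jaw": 1}
  ]
}}

```text
time_s: 5.6
tool_pos: [0.4928, -0.1743, 0.3321]
tool_rot: [180.0, -0.1, -1.6]
force: [3.2, -1.3, -0.4]
grip_width: 0.0134
grasp_force: 34.8
```

{"fn": "servo_tool", "kwargs": {
  "plan": [
    {"xyz": [0, 0, 0], "twist": [0, 0, 0], "jaw": 1},
    {"xyz": [0, 0, 0], "twist": [0, 0, 0], "jaw": 1},
    {"xyz": [0, 0, 0], "twist": [0, 0, 0], "jaw": 1}
  ]
}}

```text
time_s: 5.85
tool_pos: [0.4927, -0.1743, 0.3321]
tool_rot: [180.0, -0.1, -1.1]
force: [5.7, -1.8, -1.8]
grip_width: 0.0137
grasp_force: 34.8
```

```bash
python3 -c "
from h import *
st();print(env.get_obs()['wrist_torque'])"
```

```text
t 5.85 g [ 0.4931 -0.1744  0.1681] rot [ 1.7996e+02 -1.4000e-01 -1.1100e+00] F [ 5.7 -1.8 -1.8] w 0.0137 gf 34.804759472608566 q [-32.   7.  53. 108.  -6.  67. -68.]
[-0.41937219 -0.90829706 -0.14239783]
```

{"fn": "servo_tool", "kwargs": {
  "plan": [
    {"xyz": [0, 0, 0], "twist": [0, 0, 0], "jaw": 0.5},
    {"xyz": [0, 0, 0], "twist": [0, 0, 0], "jaw": 0.3},
    {"xyz": [0, 0, 0], "twist": [0, 0, 0], "jaw": 0.3},
    {"xyz": [0, 0, 0], "twist": [0, 0, 0], "jaw": 0.3},
    {"xyz": [0, 0, -2], "twist": [0, 0, 0], "jaw": 0},
    {"xyz": [0, 0, -5], "twist": [0, 0, 0], "jaw": 0},
    {"xyz": [0, 0, -8.5], "twist": [0, 0, 0], "jaw": 0},
    {"xyz": [0, 0, -8.5], "twist": [0, 0, 0], "jaw": 0},
    {"xyz": [0, 0, -8.5], "twist": [0, 0, 0], "jaw": 0}
  ]
}}

```text
time_s: 6.6
tool_pos: [0.4924, -0.1746, 0.4185]
tool_rot: [-180.0, -0.2, -1.2]
force: [0.1, 0.4, -0.4]
grip_width: 0.0657
grasp_force: 0.0
```

```bash
python3 -c "
from h import *
st();go((.42,.17,.25),77)"
```

```text
t 6.6 g [ 0.4929 -0.1745  0.2545] rot [-179.97   -0.18   -1.23] F [ 0.1  0.4 -0.4] w 0.0657 gf 0.0 q [-34.   2.  53. 102.  -2.  77. -73.]
xyz [ -7.98 -34.3    0.44] tw [  0.1  -0.2 -78.2]
```

{"fn": "servo_tool", "kwargs": {
  "plan": [
    {"xyz": [-8, -34.3, 0], "twist": [0, 0, -78], "jaw": 0},
    {"xyz": [-8, -34.3, 0], "twist": [0, 0, -78], "jaw": 0},
    {"xyz": [-8, -34.3, 0], "twist": [0, 0, -78], "jaw": 0},
    {"xyz": [-8, -34.3, 0], "twist": [0, 0, -78], "jaw": 0},
    {"xyz": [-8, -34.3, 0], "twist": [0, 0, -78], "jaw": 0},
    {"xyz": [-8, -34.3, 0], "twist": [0, 0, -78], "jaw": 0},
    {"xyz": [-8, -34.3, 0], "twist": [0, 0, -78], "jaw": 0},
    {"xyz": [-8, -34.3, 0], "twist": [0, 0, -78], "jaw": 0},
    {"xyz": [-8, -34.3, 0], "twist": [0, 0, -78], "jaw": 0},
    {"xyz": [-8, -34.3, 0], "twist": [0, 0, -78], "jaw": 0}
  ]
}}

```text
time_s: 7.43
tool_pos: [0.4172, 0.1758, 0.4149]
tool_rot: [-179.8, 0.1, 71.3]
force: [-0.9, -0.2, 0.7]
grip_width: 0.0871
grasp_force: 0.0
```

{"fn": "servo_tool", "kwargs": {
  "plan": [
    {"xyz": [0, 0, 0], "twist": [0, 0, -6], "jaw": 0},
    {"xyz": [0, 0, 0], "twist": [0, 0, -7], "jaw": 0},
    {"xyz": [0, 0, 0], "twist": [0, 0, -7], "jaw": 0}
  ]
}}

```text
time_s: 7.68
tool_pos: [0.4193, 0.1703, 0.4156]
tool_rot: [-179.9, 0.1, 77.3]
force: [-1.4, 0.3, 0.2]
grip_width: 0.0868
grasp_force: 0.0
```

```bash
python3 -c "
from h import *
st();snap('wrist','w4');snap('top','t4')
for X in [(.432,.191,.104),(.432,.191,.15)]:print(proj('w4',X))
a=cv2.imread('pics/w4.png')[240:480,180:500];b=cv2.imread('pics/t4.png')[160:310,320:520]
cv2.imwrite('pics/c4.png',np.hstack([cv2.resize(a,(400,300)),cv2.resize(b,(400,300))]))"
```

```text
t 7.6833 g [0.419  0.1701 0.2516] rot [-1.799e+02  1.000e-01  7.726e+01] F [-1.4  0.3  0.2] w 0.0868 gf 0.0 q [-59.  -8.  31. 110.   4.  78. -42.]
[323.03265198 197.63948076]
[325.14015129 213.72910661]
```

View pics/c4.png

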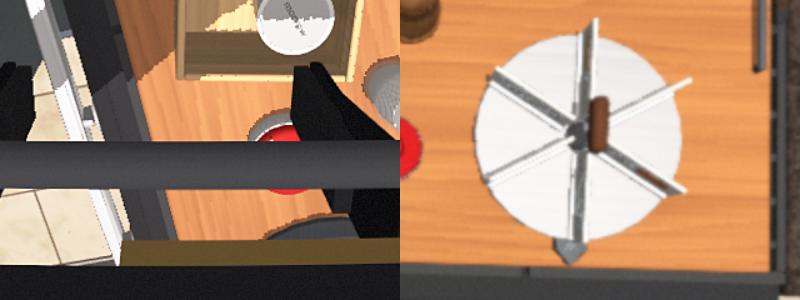

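```bash
python3 -c "
from h import *
a=cv2.imread('pics/w4.png')[140:260,240:400]
cv2.imwrite('pics/c5.png',cv2.resize(a,(800,600),interpolation=cv2.INTER_CUBIC))"
```

```text
(no output)
```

View pics/c5.png

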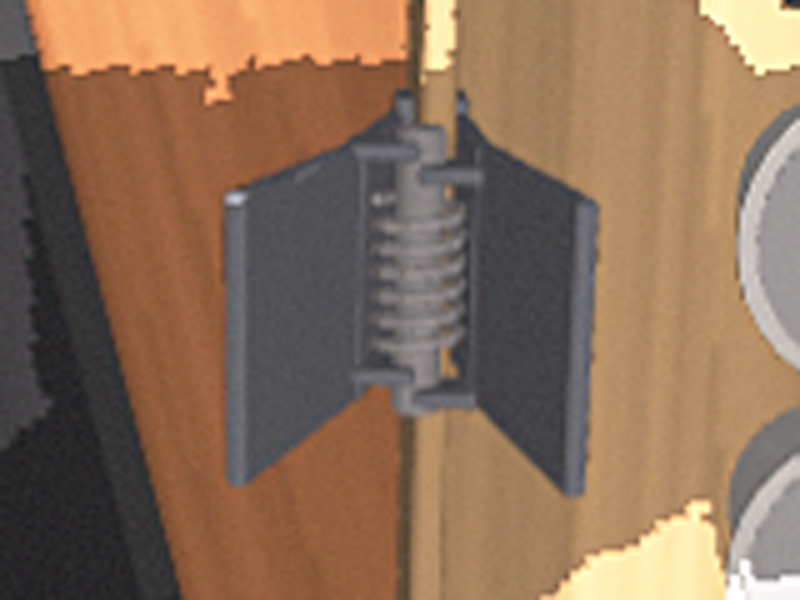

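```bash
python3 -c "
from h import *
W=lambda x,y:('w4',(240+x/5,140+y/5))
print(tri(W(420,268),('s0',(312.4,339.9)),('t0',(199.5,254.5))))
print('tailBr',tri(W(580,205),('s0',(220+264/3.0075,285+80/3)),('t0',(147+182/3.0075,178+202/3.))))
print('piv',atz(*W(420,268),.104)); A=atz(*W(228,342),.149);B=atz(*W(592,347),.149);print(A,B,(A+B)/2,np.linalg.norm(A-B))
d=A-B;print('y dir',np.degrees(np.arctan2(d[1],d[0])))
for p in [(437,100),(430,560)]:print('rim',atz(*W(*p),.098))
"
```

```text
(array([0.43181559, 0.19243023, 0.10948797]), [np.float64(2.7), np.float64(1.6), np.float64(1.3)])
tailBr (array([0.4478043 , 0.18372145, 0.14686078]), [np.float64(22.2), np.float64(11.4), np.float64(12.4)])
piv [0.43324699 0.19361747 0.104     ]
[0.40999381 0.19900208 0.149     ] [0.45161303 0.18902558 0.149     ] [0.43080342 0.19401383 0.149     ] 0.04279825177565352
y dir 166.52004288180467
rim [0.44038143 0.21478695 0.098     ]
rim [0.42546375 0.14970381 0.098     ]
```

```bash
python3 -c "
from h import *
go((.4315,.1935,.144),76.8)"
```

```text
xyz [ 2.56  0.65 10.81] tw [-0.1  0.   0.4]
```

{"fn": "servo_tool", "kwargs": {
  "plan": [
    {"xyz": [2.5, 0.7, 0], "twist": [0, 0, 0.4], "jaw": 0},
    {"xyz": [2.6, 0.7, 2], "twist": [0, 0, 0.4], "jaw": 0},
    {"xyz": [2.6, 0.7, 5], "twist": [0, 0, 0.4], "jaw": 0},
    {"xyz": [2.6, 0.7, 8], "twist": [0, 0, 0.4], "jaw": 0},
    {"xyz": [2.6, 0.7, 10], "twist": [0, 0, 0.4], "jaw": 0},
    {"xyz": [2.6, 0.7, 10.8], "twist": [0, 0, 0.4], "jaw": 0},
    {"xyz": [2.6, 0.7, 10.8], "twist": [0, 0, 0.4], "jaw": 0},
    {"xyz": [2.6, 0.7, 10.8], "twist": [0, 0, 0.4], "jaw": 0}
  ],
  "newtons": 20
}}

```text
time_s: 8.45
tool_pos: [0.4326, 0.1942, 0.3094]
tool_rot: [180.0, -0.0, 76.9]
force: [0.3, -0.5, 0.8]
grip_width: 0.0867
grasp_force: 0.0
```

```bash
python3 -c "
from h import *
st();snap('wrist','w6');snap('side','s6')
a=cv2.imread('pics/w6.png')[150:390,160:480];b=cv2.imread('pics/s6.png')[260:410,200:400]
cv2.imwrite('pics/c6.png',np.hstack([cv2.resize(a,(400,300)),cv2.resize(b,(400,300))]))"
```

```text
t 8.45 g [0.4326 0.1942 0.1454] rot [ 1.7998e+02 -1.0000e-02  7.6880e+01] F [ 0.3 -0.5  0.8] w 0.0867 gf 0.0 q [-59.   0.  32. 115.  -0.  64. -40.]
```

View pics/c6.png

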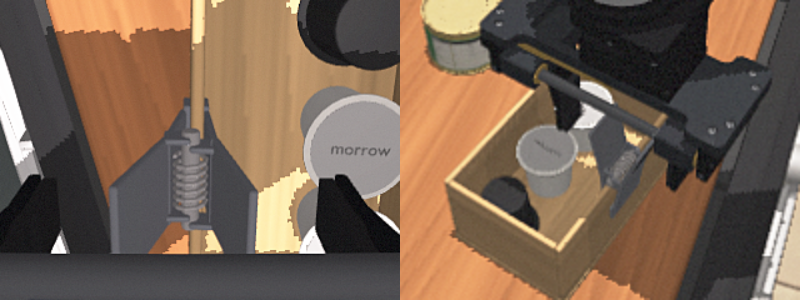

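{"fn": "servo_tool", "kwargs": {
  "plan": [
    {"xyz": [0, 0, 0], "twist": [0, 0, 0], "jaw": 0.4},
    {"xyz": [0, 0, 0], "twist": [0, 0, 0], "jaw": 1},
    {"xyz": [0, 0, 0], "twist": [0, 0, 0], "jaw": 1},
    {"xyz": [0, 0, 0], "twist": [0, 0, 0], "jaw": 1},
    {"xyz": [0, 0, 0], "twist": [0, 0, 0], "jaw": 1},
    {"xyz": [0, 0, 0], "twist": [0, 0, 0], "jaw": 1},
    {"xyz": [0, 0, 0], "twist": [0, 0, 0], "jaw": 1},
    {"xyz": [0, 0, 0], "twist": [0, 0, 0], "jaw": 1},
    {"xyz": [0, 0, 0], "twist": [0, 0, 0], "jaw": 1},
    {"xyz": [0, 0, 0], "twist": [0, 0, 0], "jaw": 1}
  ],
  "newtons": 20
}}

```text
time_s: 9.38
tool_pos: [0.4327, 0.1945, 0.3098]
tool_rot: [179.9, -0.1, 77.0]
force: [-0.3, -0.6, 7.2]
grip_width: 0.0285
grasp_force: 6.0
```

{"fn": "servo_tool", "kwargs": {
  "plan": [
    {"xyz": [0, 0, 0], "twist": [0, 0, 0], "jaw": 1},
    {"xyz": [0, 0, 0], "twist": [0, 0, 0], "jaw": 1},
    {"xyz": [0, 0, 0], "twist": [0, 0, 0], "jaw": 1},
    {"xyz": [0, 0, 0], "twist": [0, 0, 0], "jaw": 1}
  ]
}}

```text
time_s: 9.72
tool_pos: [0.4336, 0.1944, 0.3104]
tool_rot: [179.8, -0.2, 76.9]
force: [1.8, -0.9, 5.7]
grip_width: 0.0194
grasp_force: 20.0
```

{"fn": "servo_tool", "kwargs": {
  "plan": [
    {"xyz": [0, 0, -0.5], "twist": [0, 0, 0], "jaw": 1},
    {"xyz": [0, 0, -1.5], "twist": [0, 0, 0], "jaw": 1},
    {"xyz": [0, 0, -3], "twist": [0, 0, 0], "jaw": 1},
    {"xyz": [0, 0, -5], "twist": [0, 0, 0], "jaw": 1},
    {"xyz": [0, 0, -7], "twist": [0, 0, 0], "jaw": 1},
    {"xyz": [0, 0, -9], "twist": [0, 0, 0], "jaw": 1},
    {"xyz": [0, 0, -10], "twist": [0, 0, 0], "jaw": 1},
    {"xyz": [0, 0, -10], "twist": [0, 0, 0], "jaw": 1},
    {"xyz": [0, 0, -10], "twist": [0, 0, 0], "jaw": 1},
    {"xyz": [0, 0, -10], "twist": [0, 0, 0], "jaw": 1}
  ]
}}

```text
time_s: 10.55
tool_pos: [0.4318, 0.1942, 0.4076]
tool_rot: [-179.9, 0.1, 77.0]
force: [0.5, -0.3, -1.4]
grip_width: 0.0193
grasp_force: 20.0
```

```bash
python3 -c "
from h import *
st();snap('wrist','w7');snap('side','s7')
go((.43,-.174,.27),-1.5)
a=cv2.imread('pics/w7.png')[150:390,160:480];b=cv2.imread('pics/s7.png')[190:340,220:420]
cv2.imwrite('pics/c7.png',np.hstack([cv2.resize(a,(400,300)),cv2.resize(b,(400,300))]))"
```

```text
t 10.55 g [0.4315 0.194  0.2436] rot [-1.7992e+02  9.0000e-02  7.6960e+01] F [ 0.5 -0.3 -1.4] w 0.0193 gf 19.99961044639349 q [-60.  -5.  31. 108.   3.  76. -43.]
xyz [-35.91   8.13  -2.59] tw [ 0.   0.2 78.5]
```

View pics/c7.png

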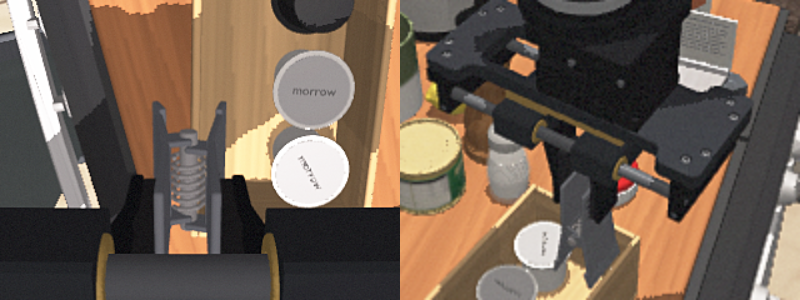

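{"fn": "servo_tool", "kwargs": {
  "plan": [
    {"xyz": [-35.9, 8.1, -2], "twist": [0, 0, 78], "jaw": 1},
    {"xyz": [-35.9, 8.1, -2], "twist": [0, 0, 78], "jaw": 1},
    {"xyz": [-35.9, 8.1, -2], "twist": [0, 0, 78], "jaw": 1},
    {"xyz": [-35.9, 8.1, -2], "twist": [0, 0, 78], "jaw": 1},
    {"xyz": [-35.9, 8.1, -2], "twist": [0, 0, 78], "jaw": 1},
    {"xyz": [-35.9, 8.1, -2], "twist": [0, 0, 78], "jaw": 1},
    {"xyz": [-35.9, 8.1, -2], "twist": [0, 0, 78], "jaw": 1},
    {"xyz": [-35.9, 8.1, -2], "twist": [0, 0, 78], "jaw": 1},
    {"xyz": [-35.9, 8.1, -2], "twist": [0, 0, 78], "jaw": 1},
    {"xyz": [-35.9, 8.1, -2], "twist": [0, 0, 78], "jaw": 1}
  ]
}}

```text
time_s: 11.48
tool_pos: [0.4283, -0.1817, 0.429]
tool_rot: [179.8, -0.0, 4.3]
force: [-0.5, -0.4, -0.8]
grip_width: 0.0192
grasp_force: 20.0
```

{"fn": "servo_tool", "kwargs": {
  "plan": [
    {"xyz": [0, 0, 0], "twist": [0, 0, 6], "jaw": 1},
    {"xyz": [0, 0, 0], "twist": [0, 0, 6.5], "jaw": 1},
    {"xyz": [0, 0, 0], "twist": [0, 0, 6.5], "jaw": 1},
    {"xyz": [0, 0, 0], "twist": [0, 0, 6.5], "jaw": 1}
  ]
}}

```text
time_s: 11.82
tool_pos: [0.4301, -0.1733, 0.4283]
tool_rot: [180.0, 0.1, -1.0]
force: [-0.6, -0.1, -0.7]
grip_width: 0.019
grasp_force: 20.0
```

```bash
python3 -c "
from h import *
st();snap('wrist','w8');snap('side','s8')
go((.430,-.173,.25),-1.2)
a=cv2.imread('pics/w8.png')[120:360,160:480];b=cv2.imread('pics/s8.png')[130:280,260:460]
cv2.imwrite('pics/c8.png',np.hstack([cv2.resize(a,(400,300)),cv2.resize(b,(400,300))]))"
```

```text
t 11.8167 g [ 0.4299 -0.1733  0.2643] rot [ 1.7999e+02  5.0000e-02 -9.7000e-01] F [-0.6 -0.1 -0.7] w 0.019 gf 19.999597761780024 q [-34. -10.  48. 108.   8.  80. -79.]
xyz [-0.01 -0.02  1.46] tw [-0.   0.   0.2]
```

View pics/c8.png

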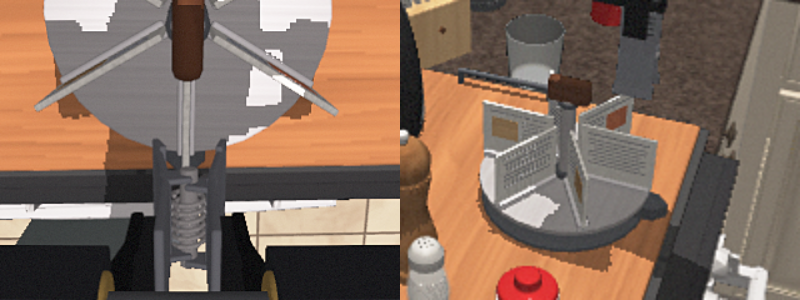

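```bash
python3 -c "
from h import *
print(tri(('w7',(308.8,294)),('s7',(307,306))))
for p in [(186,90),(187,150)]:print(atz('w8',(160+p[0]*.8,120+p[1]*.8),.123))
g=np.array([.43,-.1733,.264])
for d in (-.04,-.085):print((proj('w8',g+[0,0,d])-[160,120])/.8)
"
```

```text
(array([0.43302767, 0.19728378, 0.20104672]), [np.float64(4.7), np.float64(4.7)])
[ 0.45709425 -0.17224628  0.123     ]
[ 0.42325412 -0.17221429  0.123     ]
[189.38584996 213.94776644]
[189.04518949 172.86537835]
```

{"fn": "servo_tool", "kwargs": {
  "plan": [
    {"xyz": [0, -0.1, 2], "twist": [0, 0, 0], "jaw": 1},
    {"xyz": [0, -0.1, 4], "twist": [0, 0, 0], "jaw": 1},
    {"xyz": [0, -0.1, 5], "twist": [0, 0, 0], "jaw": 1},
    {"xyz": [0, -0.1, 6], "twist": [0, 0, 0], "jaw": 1},
    {"xyz": [0, -0.1, 6.7], "twist": [0, 0, 0], "jaw": 1},
    {"xyz": [0, -0.1, 7.3], "twist": [0, 0, 0], "jaw": 1},
    {"xyz": [0, -0.1, 7.9], "twist": [0, 0, 0], "jaw": 1},
    {"xyz": [0, -0.1, 7.9], "twist": [0, 0, 0], "jaw": 1},
    {"xyz": [0, -0.1, 7.9], "twist": [0, 0, 0], "jaw": 1},
    {"xyz": [0, -0.1, 7.9], "twist": [0, 0, 0], "jaw": 1}
  ]
}}

```text
time_s: 12.75
tool_pos: [0.4304, -0.1728, 0.3503]
tool_rot: [180.0, -0.0, -1.2]
force: [0.4, 0.6, -1.1]
grip_width: 0.0191
grasp_force: 20.0
```

```bash
python3 -c "
from h import *
st();snap('wrist','w9');snap('side','s9')
a=cv2.imread('pics/w9.png')[120:360,160:480];b=cv2.imread('pics/s9.png')[150:255,300:440]
cv2.imwrite('pics/c9.png',np.hstack([cv2.resize(a,(400,300)),cv2.resize(b,(400,300),interpolation=cv2.INTER_CUBIC)]))"
```

```text
t 12.75 g [ 0.4305 -0.1729  0.1863] rot [ 1.80e+02 -5.00e-02 -1.16e+00] F [ 0.4  0.6 -1.1] w 0.0191 gf 19.99953880906105 q [-34.  -6.  51. 114.   5.  70. -77.]
```

View pics/c9.png

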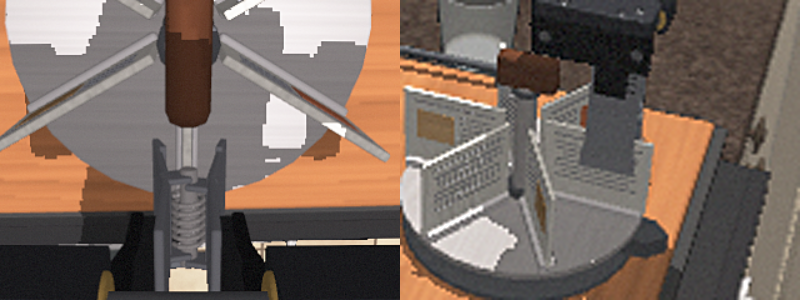

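{"fn": "servo_tool", "kwargs": {
  "plan": [
    {"xyz": [0, 0, 0], "twist": [0, 0, 0], "jaw": 1},
    {"xyz": [0, 0, 0], "twist": [0, 0, 0], "jaw": 1},
    {"xyz": [0, 0, 0], "twist": [0, 0, 0], "jaw": 1},
    {"xyz": [0, 0, 0], "twist": [0, 0, 0], "jaw": 1},
    {"xyz": [0, 0, 0], "twist": [0, 0, 0], "jaw": 1},
    {"xyz": [0, 0, 0], "twist": [0, 0, 0], "jaw": 1}
  ]
}}

```text
time_s: 13.35
tool_pos: [0.4301, -0.1727, 0.3498]
tool_rot: [-180.0, -0.0, -1.2]
force: [0.7, -0.5, -0.6]
grip_width: 0.0191
grasp_force: 20.0
```

```bash
python3 -c "
from h import *
st();print(env.sign_off())"
```

```text
t 13.35 g [ 0.4301 -0.1727  0.1858] rot [-1.7999e+02 -1.0000e-02 -1.1600e+00] F [ 0.7 -0.5 -0.6] w 0.0191 gf 19.999477732926607 q [-34.  -6.  51. 114.   5.  70. -77.]
the job is handed in; nothing more can be done
None
```

I turned the stand one click clockwise and handed in the job at 13.4 s, with the clip held wide open astride the front card, jaws about 20 mm below its top edge and, as far as the pictures and near-zero wrist force show, touching nothing; the sign-off returned no verdict.

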